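# Roll two six-sided sample blocks to the face for the large cells

### The job

Two grey six-sided sample blocks lie on the bench, each face made for another size of sample cell. Roll each block over, face by face on the bench and without lifting it, until its face with the three large square pockets is flat on top, and leave it lying there. Do not shift the weight case, the small bottle, the large bottle or the timer, some of which stand close by.

Things in the scene. Friction and masses are not known exactly. Their poses are not given: they have to be found in the camera images.
- block_a: Hexagonal prism of grey plastic, non-slip (friction about 0.8), twin of the other: 140 mm long, 70 across flats, 80 across edges, each face 140 x 40, edges rounded 3, 0.45 kg. Origin: its middle (35 mm up when lying). x: along its length; it points away from the robot, to the left or right of its twin. +z: the wanted face. Starts with twelve small pockets up, wanted face underneath: three rolls, either way.
- block_b: Hexagonal prism of grey plastic, non-slip (friction about 0.8), twin of the other: 140 mm long, 70 across flats, 80 across edges, each face 140 x 40, edges rounded 3, 0.45 kg. Origin: its middle (35 mm up when lying). x: along its length; it points away from the robot, to the left or right of its twin. +z: the wanted face. Starts with five middling pockets up, wanted face up-left: one roll to the right (-y).
- block_a_wanted (a point): Middle of the wanted +z face: a row of three 25 mm square pockets, 7 mm deep. Next faces, going round from +z through -y: five 15 mm squares; one slot 112 x 12; (-z) twelve 8 mm squares; seven cross slots; two slots 112 x 7. 
- block_b_wanted (a point): Middle of the wanted +z face (three 25 mm square pockets). To tip a block, push its long edge at mid-height (35 mm up) with 2 to 4 N and rise with it on an arc about its far lower edge: a level push jams or slides. Past 30 degrees it falls on to the next face by itself. Each roll carries its middle 40 mm sideways.
- weight_case: Blue hinged-lid case, 73 x 130 x 48 mm high, 0.42 kg, loose, lid shut, at the left of the blocks, its 130 mm length (own y axis) lying along the line away from the robot (world x). Origin: centre of its underside. Leave it where it is.
- bottle_indicator: Small amber bottle with black cap, 41 mm diameter, 90 mm high, loose, at the right of the blocks. Origin: centre of its underside. Leave it where it is.
- bottle_buffer: Large white bottle with blue screw cap, 70 mm diameter, 141 mm high, loose, behind the gap between the blocks. Origin: centre of its underside. Leave it where it is.
- timer: Flat bench timer, 60 x 68 x 18 mm high, loose, at the back right. Origin: centre of its underside. Leave it where it is.

How it is judged:
At the end, for the whole second after the job is handed in: Both blocks lie still on the bench with the face with three large square pockets on top (its normal, block +z, within 0.1 rad of vertical; block centre 31 to 39 mm above the bench; slower than 0.02 m/s and 0.1 rad/s) (angle between each of block_a, block_b's own z axis and vertical below 0.1 rad and height (world z) of block_a between 0.031 and 0.039 m and linear speed of each of block_a, block_b below 0.02 m/s and angular speed of each of block_a, block_b below 0.1 rad/s and height (world z) of block_b between 0.031 and 0.039 m); the robot touches nothing.
It fails at once if the weight case is shifted by more than 20 mm (distance of weight_case from where it was at the start of the episode above 0.02 m).
It fails at once if the small bottle is shifted by more than 20 mm (distance of bottle_indicator from where it was at the start of the episode above 0.02 m).
It fails at once if the large bottle is shifted by more than 20 mm (distance of bottle_buffer from where it was at the start of the episode above 0.02 m).
It fails at once if the timer is shifted by more than 20 mm (distance of timer from where it was at the start of the episode above 0.02 m).
It fails at once if a block is lifted: its middle rises above 55 mm (it passes 40 mm when rolled) (height (world z) of any of block_a, block_b above 0.055 m).
It also fails if it takes over 48 s, if anything falls off the work surface, if the arm or the gripper's body presses on something with over 40 N, if the wrist force passes 120 N, or if a joint passes its speed limit or range.

### The arm

A 7-joint arm with a two-finger parallel gripper is mounted at the origin on a cart in front of the work surface, level with it; the furniture and walls round the work are solid. World frame = base frame: x ahead of the robot, y to its left, z up, the work surface at z = 0. Lengths are in m, angles in rad, forces in N, time in s.
With the tool pointing down it reaches from about 0.425 to 0.8 m from the base axis. Payload 8.3 kg.
Tool frame: the origin (TCP) lies on the centre line of the jaws, within the pads' length; the fingertips stand 14 mm ahead of it and the grasp point (between the pads) lies 5 mm behind it; z points along the fingers, y is the direction in which the jaws open and shut (so a half turn about z gives the same grasp; the last joint's range is limited). The gripper opens to 85 mm and grips with 20 to 120 N. Pads are 22 mm wide; open, the fingers measure 114 mm over their backs; the gripper's body (76 mm by 85 mm) begins 54 mm behind the grasp point. The pads swing forward as they close: fully open they stand 13 mm farther back than shut.
Start: joints at [-1.188, 0.383, 0.016, 1.37, -0.006, 1.388, -0.046], TCP at [0.269, 0.564, 0.245] pointing down, gripper open.
Joint ranges: [-2.95, 2.95], [-0.25, 2.06], [-1.52, 1.56], [0.18, 2.33], [-1.44, 4.58], [0.02, 2.06], [-3.01, 3.01]. Speed limits (rad/s): [2.39, 2.39, 3.01, 3.01, 3.14, 3.14, 3.14].

### API

Orientations are given as a unit quaternion [w, x, y, z].
In Python, from workcell import ctrl gives the robot as it stands. The module is installed in compiled form; this text tells all that it offers.
- The arm moves only by the shell command python3 -m jog 'ROWS' [OPENING] [FORCE]. ROWS is a JSON object of lists of equal length, an entry for each row: "translation": the shift along the world's x, y, z in mm, a list of three; "rotation": the turn, a rotation vector about the world's x, y, z in degrees, a list of three. A call has 1 to 10 rows; each row shifts and turns the commanded pose from where the row before left it; what a row does not reach is not made up. A row lasts 1/12 s, in which the tool goes at most 41.7 mm and 7.16 degrees, less where a joint would pass 70% of its speed; a pose out of reach is approached as far as the arm can. A call is refused whole if a number of a shift passes 41.7 or a number of a turn 7.16, either way. A call with a gripper value outside its range is refused whole. OPENING is the closure, from 0 (fully open) to 1 (shut), set as the call begins (- or left out, the last holds). The fingers move at their own pace and stop on an object; FORCE is the grip in N (left out, the last holds). Time passes only in rows, so rows that do not move let the fingers close. It gives the time, the measured TCP pose, the force and the opening at its end, in the units of the state.
- ctrl.state(): the state, without advancing time (a new reading comes with each control period).
- ctrl.capture(name): name is "scene" or "top" or "wrist"; returns a dict with "color" (420x560x3 uint8, red, green, blue), "fx", "fy", "cx", "cy" (pixels), "pose" (4x4, takes a point from camera to world coordinates); the wrist camera has in their place "hand_eye" (4x4, takes a point from camera to tool coordinates, whose origin is the TCP and whose axes are the flange's). Camera axes: x right, y down, z forward; pixel columns grow to the right and rows downward; lengths in m; the calibration is good to about 2 mm. A picture is of the moment at which its call begins: read the wrist's pose just before it. There is no depth.
- ctrl.close_job(): hands the job in, once; it reports no verdict.
Trained networks look in the newest picture that a camera, given by its name, has taken for a name from the list of things; names that differ only in an ending like _2 or _b are one class to them, and where a whole thing is asked for, a point or a joint stands for the part that bears it (a point fixed in the world has none). Each returns a list of dicts, best first, with "p" (0 to 1); they miss things now and then, are a little off and sometimes report something else, mostly with a low value. They report only what shows in the picture. A call takes as long as a camera call.
- ctrl.masks_of(camera, thing): "pixels" (420x560 bool, what is visible of it) and "centre" ([column, row] as shares, 0 to 1, of the picture: columns of its width, rows of its height, amid what is visible of it).
- ctrl.place_of(camera, thing): "centre" ([column, row] as shares, 0 to 1, of the picture: columns of its width, rows of its height: a listed point, or the origin of a listed thing).
The state is a dict: "time_s": time; "joint_positions": joint angles; "joint_vel": joint speeds; "effort": joint torques, N m; "ee_pos": TCP position; "ee_rot": TCP orientation; "wrist_force": force on the tool from outside, world axes, zero at the start; "moment": the same for the moment, N m; "width": opening from 0.0 (shut) to 1.0 (fully open).
Only numpy, scipy, OpenCV 4.12 (cv2) and the standard library are available. Lean on these libraries where they do the work, as an engineer would, in place of code of your own. Each camera call takes 0.05 s, during which the arm holds its last target.

## Working session

There is one attempt and no reset: what is moved stays moved. The work goes in short steps, Python scripts to look and compute and a shell command to move; the robot and the scene stay as the last step left them, time stands still between calls to the robot, and variables do not carry over. Pictures are saved under pics/ and viewed, and the job is handed in when it is done.

```bash
mkdir -p pics; cat > h.py <<'E'
import numpy as np, cv2
from workcell import ctrl
def cap(n,f):
    c=ctrl.capture(n); cv2.imwrite('pics/'+f,cv2.cvtColor(c['color'],cv2.COLOR_RGB2BGR)); return c
def ray(c,u,v,z):
    P=np.array(c['pose']); d=P[:3,:3]@np.array([(u-c['cx'])/c['fx'],(v-c['cy'])/c['fy'],1.]); o=P[:3,3]
    return o+d*(z-o[2])/d[2]
E
python3 - <<'E'
from h import *
np.set_printoptions(precision=3,suppress=True)
for n in ['top','scene']:
    c=cap(n,n+'1.png'); print(n,c['fx'],c['cx'],c['cy'],np.array(c['pose']))
    for t,z in [('block_a',.035),('block_a_wanted',.05),('weight_case',0),('bottle_indicator',0),('bottle_buffer',0),('timer',0)]:
        for r in ctrl.place_of(n,t)[:3]:
            u,v=r['centre'][0]*560,r['centre'][1]*420
            print(t,round(r['p'],2),int(u),int(v),ray(c,u,v,z))
print(ctrl.state())
E
```

```text
top 454.1810919667079 288.26624352230425 210.53737854564682 [[-0.029 -0.998  0.047  0.479]
 [-0.999  0.029  0.016 -0.018]
 [-0.018 -0.046 -0.999  1.353]
 [ 0.     0.     0.     1.   ]]
block_a 0.67 224 237 [0.467 0.191 0.035]
block_a 0.64 358 237 [ 0.458 -0.195  0.035]
block_a_wanted 0.66 226 237 [0.467 0.184 0.05 ]
weight_case 0.83 161 255 [0.418 0.388 0.   ]
bottle_indicator 0.8 413 227 [ 0.481 -0.366  0.   ]
bottle_buffer 0.75 277 176 [0.646 0.034 0.   ]
bottle_buffer 0.49 227 239 [0.462 0.187 0.   ]
timer 0.68 416 230 [ 0.473 -0.375  0.   ]
timer 0.55 398 179 [ 0.626 -0.327  0.   ]
scene 419.9431873570889 291.46738102680484 205.71119223136034 [[ 0.777 -0.31   0.547 -0.247]
 [-0.629 -0.37   0.683 -0.971]
 [-0.009 -0.876 -0.483  0.748]
 [ 0.     0.     0.     1.   ]]
block_a 0.6 316 244 [ 0.468 -0.198  0.035]
block_a 0.59 247 203 [0.452 0.154 0.035]
block_a_wanted 0.95 319 256 [ 0.418 -0.263  0.05 ]
weight_case 0.65 211 189 [0.439 0.392 0.   ]
bottle_indicator 0.63 355 280 [ 0.468 -0.362  0.   ]
bottle_buffer 0.74 307 205 [0.648 0.051 0.   ]
timer 0.92 388 250 [ 0.649 -0.329  0.   ]
timer 0.28 211 193 [0.421 0.365 0.   ]
{'time_s': 0.7, 'joint_positions': array([-1.188,  0.383,  0.016,  1.37 , -0.006,  1.388, -0.046]), 'joint_vel': array([ 0.001,  0.001, -0.   , -0.001, -0.001, -0.001, -0.002]), 'effort': array([ -0.001, -62.716,   0.842, -37.202,   0.017,   0.003,   0.   ]), 'ee_pos': array([0.269, 0.564, 0.245]), 'ee_rot': array([-0.   ,  0.221,  0.975, -0.   ]), 'wrist_force': array([ 0.8 ,  0.34, -1.08]), 'moment': array([-0.002,  0.004, -0.009]), 'width': 1.0014132102118933}
```

```bash
python3 - <<'E'
import cv2
a=cv2.imread('pics/top1.png'); cv2.imwrite('pics/top1z.png',cv2.resize(a[140:320,110:450],(800,424),interpolation=cv2.INTER_CUBIC))
a=cv2.imread('pics/scene1.png'); cv2.imwrite('pics/scene1z.png',cv2.resize(a[130:330,160:430],(800,593),interpolation=cv2.INTER_CUBIC))
E
```

```text
(no output)
```

View pics/top1z.png

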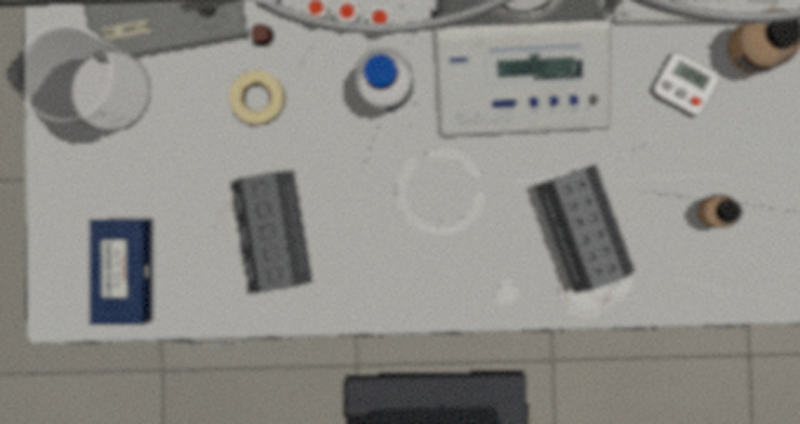

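View pics/scene1z.png

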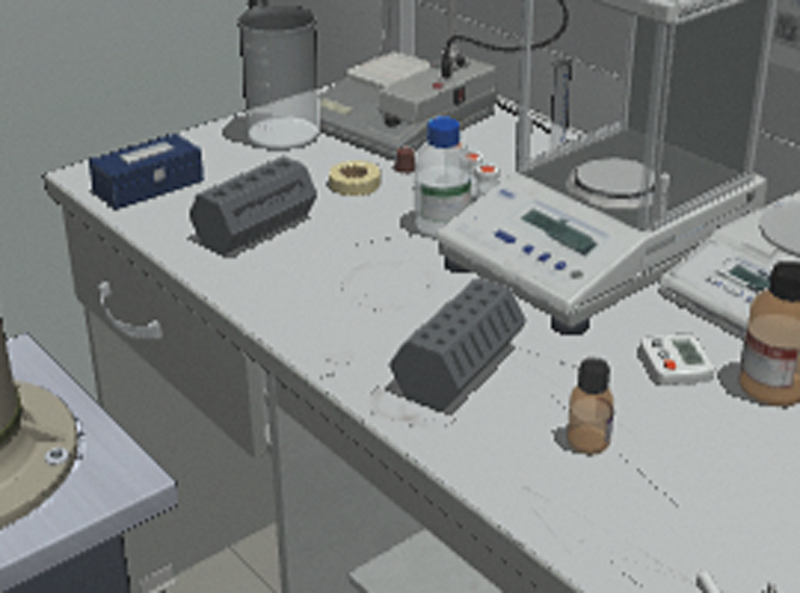

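```bash
cat >> h.py <<'E'
def rects(c,cam='top'):
    out=[]
    for r in ctrl.masks_of(cam,'block_a')[:3]:
        m=r['pixels'].astype(np.uint8)
        k,_=cv2.findContours(m,cv2.RETR_EXTERNAL,cv2.CHAIN_APPROX_NONE); k=max(k,key=cv2.contourArea)[:,0,:]
        w=np.array([ray(c,u+.5,v+.5,.035)[:2] for u,v in k],np.float32)*1000
        (cx,cy),(a,b),t=cv2.minAreaRect(w); 
        if a<b: a,b,t=b,a,t+90
        t=(t+90)%180-90
        print('p %.2f c %.0f %.0f  L %.0f W %.0f yaw %.1f'%(r['p'],cx,cy,a,b,t)); out.append((cx,cy,t))
    return out
E
python3 - <<'E'
from h import *
c=cap('top','top2.png'); rects(c)
for t in ['weight_case','bottle_indicator']:
    m=ctrl.masks_of('top',t)[0]['pixels']; v,u=np.nonzero(m); print(t,u.min(),u.max(),v.min(),v.max(), ray(c,u.max(),v.mean(),.048), ray(c,u.min(),v.mean(),.045))
E
```

```text
p 0.98 c 466 188  L 143 W 79 yaw 8.1
p 0.68 c 647 43  L 79 W 67 yaw 24.9
p 0.56 c 456 -198  L 144 W 79 yaw 18.5
weight_case 148 174 233 278 [0.42129592 0.33590706 0.048     ] [0.42324996 0.41204879 0.045     ]
bottle_indicator 407 424 223 236 [ 0.47444585 -0.38215765  0.048     ] [ 0.4758249  -0.33458021  0.045     ]
```

```bash
python3 -m jog '{"translation":[[19,-31,-10],[19,-31,-10],[19,-31,-10],[19,-31,-10],[19,-31,-10],[19,-31,-10],[19,-31,-10],[19,-31,-10],[18,-29,-10],[18,-29,-10]],"rotation":[[0,0,-5.64],[0,0,-5.64],[0,0,-5.64],[0,0,-5.64],[0,0,-5.64],[0,0,-5.64],[0,0,-5.64],[0,0,-5.64],[0,0,-5.64],[0,0,-5.64]]}' 0 20
```

```text
time_s: 1.73
ee_pos: [0.4582, 0.2563, 0.1452]
ee_rot: [0.0, 0.658, 0.753, 0.0]
wrist_force: [0.5, 0.9, -0.2]
width: 1.001
```

```bash
python3 -m jog '{"translation":[[0,0,-25],[0,0,-25],[0,0,-25],[0,0,-25],[0,0,-15],[0,0,-8],[0,0,0]],"rotation":[[0,0,0],[0,0,0],[0,0,0],[0,0,0],[0,0,0],[0,0,0],[0,0,0]]}' 0
python3 -c "
from h import *
cap('top','top3.png')
c=cap('scene','scene3.png')
a=cv2.imread('pics/scene3.png'); b=cv2.imread('pics/top3.png')
cv2.imwrite('pics/j3.png',np.vstack([cv2.resize(a[110:270,150:350],(500,300*4//3)),cv2.resize(b[180:300,130:330],(500,200))]))"
```

```text
time_s: 2.32
ee_pos: [0.4564, 0.2573, 0.0207]
ee_rot: [-0.0, 0.656, 0.755, -0.001]
wrist_force: [0.1, -0.2, 0.9]
width: 1.002
```

View pics/j3.png

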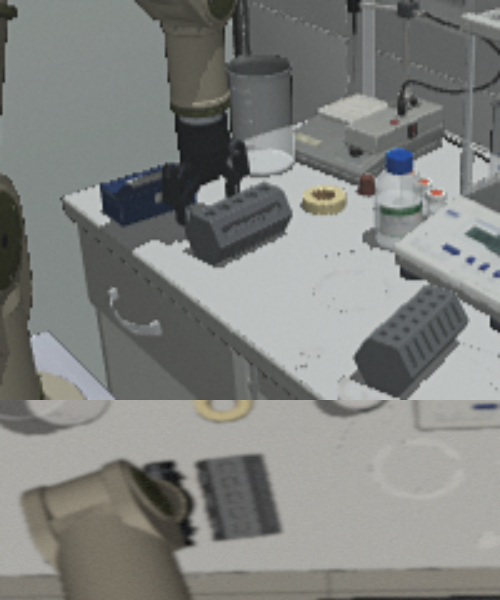

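The picture shows the open gripper beside the left long edge of block_b, with a small gap, clear of the blue case. I'll approach until contact.

```bash
python3 -m jog '{"translation":[[1,-6,0],[1,-6,0],[0,-2,0],[0,0,0]],"rotation":[[0,0,0],[0,0,0],[0,0,0],[0,0,0]]}'
python3 -m jog '{"translation":[[0,-1.5,0],[0,0,0]],"rotation":[[0,0,0],[0,0,0]]}'
python3 -m jog '{"translation":[[0,-1.5,0],[0,0,0]],"rotation":[[0,0,0],[0,0,0]]}'
```

```text
time_s: 2.75
ee_pos: [0.4601, 0.2429, 0.023]
ee_rot: [0.0, 0.656, 0.754, 0.0]
wrist_force: [-1.3, -0.6, 0.6]
width: 0.999
time_s: 2.92
ee_pos: [0.4595, 0.2423, 0.0225]
ee_rot: [-0.0, 0.656, 0.755, 0.0]
wrist_force: [-0.6, 0.8, -0.2]
width: 0.998
time_s: 3.08
ee_pos: [0.4594, 0.2408, 0.0223]
ee_rot: [-0.0, 0.656, 0.755, -0.0]
wrist_force: [0.5, -0.1, -0.4]
width: 1.002
```

```bash
python3 -m jog '{"translation":[[0,-1.5,0],[0,0,0]],"rotation":[[0,0,0],[0,0,0]]}'
python3 -m jog '{"translation":[[0.5,-1.5,0],[0,0,0]],"rotation":[[0,0,0],[0,0,0]]}'
python3 -m jog '{"translation":[[0,-1,0],[0,0,0]],"rotation":[[0,0,0],[0,0,0]]}'
```

```text
time_s: 3.25
ee_pos: [0.4594, 0.2395, 0.0222]
ee_rot: [-0.0, 0.656, 0.755, 0.0]
wrist_force: [-0.0, -0.1, -0.7]
width: 1.001
time_s: 3.42
ee_pos: [0.4598, 0.2385, 0.0224]
ee_rot: [-0.0, 0.655, 0.755, 0.0]
wrist_force: [-1.1, 2.2, -0.4]
width: 1.0
time_s: 3.58
ee_pos: [0.46, 0.2374, 0.0224]
ee_rot: [-0.0, 0.656, 0.755, 0.0]
wrist_force: [-1.2, 3.9, 0.4]
width: 1.002
```

```bash
python3 -m jog '{"translation":[[0.2,-1.7,2.5],[0.2,-1.6,2.5],[0.3,-1.9,2.4],[0.3,-1.9,2.4]],"rotation":[[0,0,0],[0,0,0],[0,0,0],[0,0,0]]}'
```

```text
time_s: 3.92
ee_pos: [0.461, 0.2298, 0.0325]
ee_rot: [-0.0, 0.656, 0.755, 0.0]
wrist_force: [-1.0, 3.6, 1.3]
width: 1.002
```

```bash
python3 -c "
from h import *
c=cap('scene','scene4.png')
a=cv2.imread('pics/scene4.png')
cv2.imwrite('pics/j4.png',cv2.resize(a[150:250,180:320],(700,500)))"
```

```text
(no output)
```

View pics/j4.png

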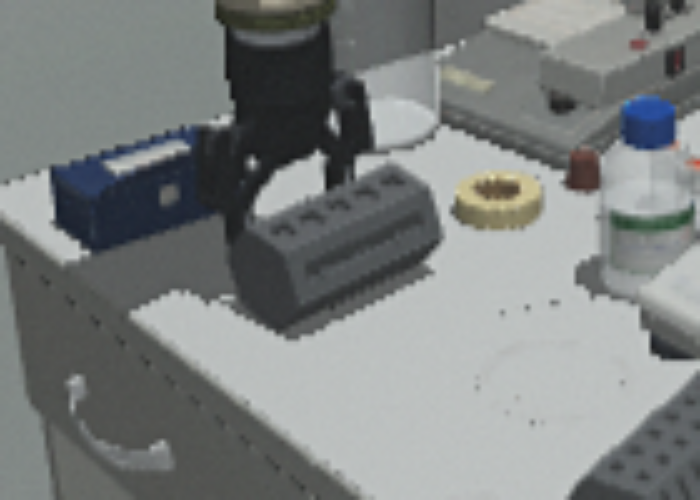

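```bash
python3 -m jog '{"translation":[[0.3,-2.0,2.25],[0.3,-2.0,2.25],[0.3,-2.2,2.0],[0.3,-2.2,2.0],[0,0,0]],"rotation":[[0,0,0],[0,0,0],[0,0,0],[0,0,0],[0,0,0]]}'
python3 -c "
from h import *
c=cap('scene','scene5.png')
a=cv2.imread('pics/scene5.png')
cv2.imwrite('pics/j5.png',cv2.resize(a[150:250,180:320],(700,500)))"
```

```text
time_s: 4.38
ee_pos: [0.4625, 0.22, 0.0408]
ee_rot: [0.0, 0.656, 0.755, -0.0]
wrist_force: [0.2, 0.4, -0.2]
width: 0.999
```

View pics/j5.png

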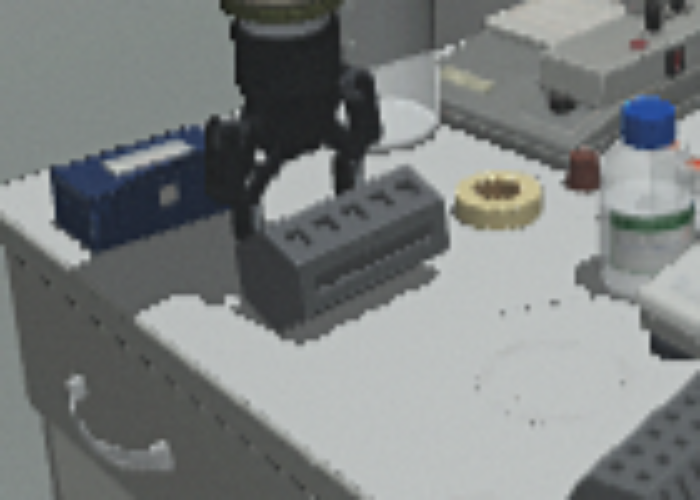

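Block_b is clearly tilting: its right lower edge is at (290,335) and the top face is turned to the right. I'll continue the arc past 30°.

```bash
python3 -m jog '{"translation":[[0.3,-2.4,1.9],[0.3,-2.4,1.8],[0.4,-2.6,1.6],[0.4,-2.6,1.5],[0.4,-2.7,1.4],[0.4,-2.7,1.3],[0.4,-2.8,1.2],[0.4,-2.8,1],[0,0,0]],"rotation":[[0,0,0],[0,0,0],[0,0,0],[0,0,0],[0,0,0],[0,0,0],[0,0,0],[0,0,0],[0,0,0]]}'
python3 -c "
from h import *
c=cap('scene','scene6.png')
a=cv2.imread('pics/scene6.png')
cv2.imwrite('pics/j6.png',cv2.resize(a[150:250,180:320],(700,500)))"
```

```text
time_s: 5.18
ee_pos: [0.4654, 0.1997, 0.0525]
ee_rot: [0.0, 0.656, 0.755, 0.0]
wrist_force: [0.0, 0.6, 0.7]
width: 0.997
```

View pics/j6.png

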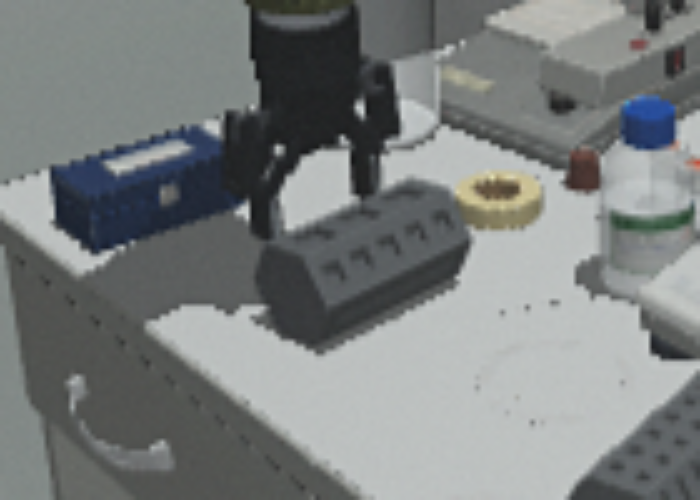

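Block_b has fallen onto its next face, with the three large pockets on top. Next I retreat and cross over to the right side of block_a.

```bash
python3 -m jog '{"translation":[[0,8,10],[0,8,25],[0,0,35],[0,0,35],[0,-20,10],[2,-36,0],[2,-36,0],[2,-36,0],[2,-36,0],[2,-36,0]],"rotation":[[0,0,0],[0,0,0],[0,0,0],[0,0,0],[0,0,0],[0,0,2.1],[0,0,2.1],[0,0,2.1],[0,0,2.1],[0,0,2.1]]}'
python3 -m jog '{"translation":[[0,-36,0],[0,-36,0],[0,-36,0],[0,-36,0],[0,-36,0],[0,-36,0],[0,-34,0],[0,-26,0],[0,0,0]],"rotation":[[0,0,0],[0,0,0],[0,0,0],[0,0,0],[0,0,0],[0,0,0],[0,0,0],[0,0,0],[0,0,0]]}'
python3 -c "
from h import *
c=cap('top','top7.png'); rects(c)
a=cv2.imread('pics/top7.png')
cv2.imwrite('pics/j7.png',cv2.resize(a[150:310,190:450],(780,480)))"
```

```text
time_s: 6.07
ee_pos: [0.4752, 0.0157, 0.1683]
ee_rot: [0.0, 0.583, 0.813, 0.001]
wrist_force: [0.8, 0.2, -0.9]
width: 0.999
time_s: 6.82
ee_pos: [0.4741, -0.2654, 0.1684]
ee_rot: [0.001, 0.587, 0.81, -0.001]
wrist_force: [-1.4, 0.2, 0.1]
width: 1.002
p 0.76 c 455 -198  L 147 W 85 yaw 18.6
p 0.72 c 470 147  L 146 W 83 yaw 8.7
```

View pics/j7.png

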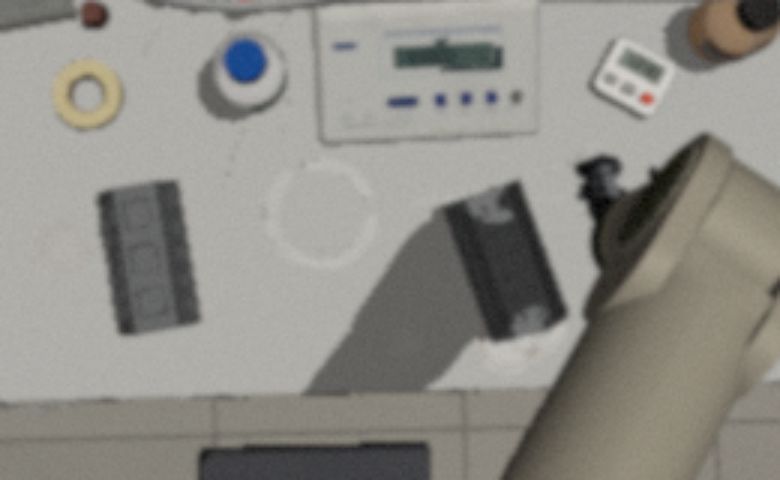

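```bash
python3 -m jog '{"translation":[[0,0,-20],[0,0,-20],[0,0,-20],[0,0,-15]],"rotation":[[0,0,0.2],[0,0,0.2],[0,0,0],[0,0,0]]}'
python3 -c "
from h import *
c=cap('scene','scene8.png')
a=cv2.imread('pics/scene8.png')
cv2.imwrite('pics/j8.png',cv2.resize(a[100:340,200:460],(650,600)))"
```

```text
time_s: 7.25
ee_pos: [0.4757, -0.2568, 0.091]
ee_rot: [-0.001, 0.58, 0.815, 0.001]
wrist_force: [-0.2, 0.1, 0.2]
width: 1.001
```

View pics/j8.png

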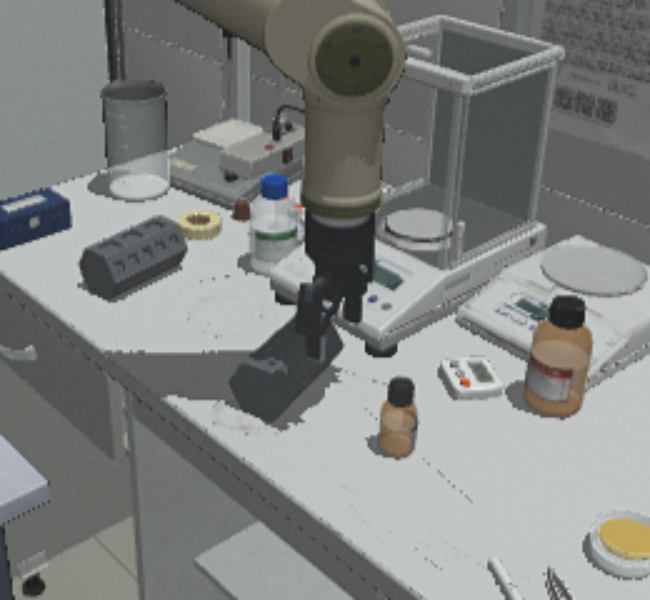

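The gripper is upright right of block_a, well clear of the amber bottle (398,420). I'll go down and make contact.

```bash
python3 -m jog '{"translation":[[1,-3,-20],[0,0,-20],[0,0,-18],[0,0,-11],[0,0,0]],"rotation":[[0,0,-0.7],[0,0,0],[0,0,0],[0,0,0],[0,0,0]]}'
python3 -m jog '{"translation":[[-1.5,4.5,0],[-1.5,4.5,0],[0,0,0]],"rotation":[[0,0,0],[0,0,0],[0,0,0]]}'
```

```text
time_s: 7.72
ee_pos: [0.4756, -0.2604, 0.0217]
ee_rot: [-0.002, 0.585, 0.811, -0.0]
wrist_force: [-1.3, 0.5, -0.5]
width: 1.002
time_s: 7.97
ee_pos: [0.4738, -0.2524, 0.0244]
ee_rot: [0.0, 0.585, 0.811, 0.001]
wrist_force: [-0.3, 0.1, -0.3]
width: 0.998
```

```bash
python3 -m jog '{"translation":[[-1,3.5,-1],[0,0,0]],"rotation":[[0,0,0],[0,0,0]]}'
python3 -m jog '{"translation":[[-0.5,1.5,0],[0,0,0]],"rotation":[[0,0,0],[0,0,0]]}'
python3 -m jog '{"translation":[[-0.5,1.5,0],[0,0,0]],"rotation":[[0,0,0],[0,0,0]]}'
```

```text
time_s: 8.13
ee_pos: [0.4725, -0.2493, 0.0228]
ee_rot: [0.0, 0.586, 0.811, 0.0]
wrist_force: [-0.2, 0.3, -0.6]
width: 0.997
time_s: 8.3
ee_pos: [0.4717, -0.2484, 0.0225]
ee_rot: [0.0, 0.586, 0.81, 0.0]
wrist_force: [-0.2, 0.3, 0.3]
width: 0.999
time_s: 8.47
ee_pos: [0.4711, -0.2469, 0.0223]
ee_rot: [-0.0, 0.586, 0.81, 0.0]
wrist_force: [-0.4, 0.3, -0.2]
width: 1.001
```

```bash
python3 -m jog '{"translation":[[-0.5,1.5,0],[0,0,0]],"rotation":[[0,0,0],[0,0,0]]}'
python3 -m jog '{"translation":[[-0.5,1.5,0],[0,0,0]],"rotation":[[0,0,0],[0,0,0]]}'
python3 -m jog '{"translation":[[-0.3,1,0],[0,0,0]],"rotation":[[0,0,0],[0,0,0]]}'
```

```text
time_s: 8.63
ee_pos: [0.4706, -0.2456, 0.0223]
ee_rot: [0.0, 0.586, 0.81, -0.0]
wrist_force: [-0.7, 0.8, -0.6]
width: 0.997
time_s: 8.8
ee_pos: [0.4703, -0.2446, 0.0225]
ee_rot: [0.0, 0.586, 0.81, -0.0]
wrist_force: [0.5, -2.3, -1.4]
width: 0.999
time_s: 8.97
ee_pos: [0.4699, -0.2434, 0.0224]
ee_rot: [0.0, 0.586, 0.81, -0.0]
wrist_force: [-0.4, -3.1, 0.8]
width: 1.001
```

```bash
python3 -m jog '{"translation":[[-0.5,1.6,2.5],[-0.5,1.6,2.5],[-0.6,1.8,2.4],[-0.6,1.8,2.4],[-0.6,2,2.25],[-0.6,2,2.25],[-0.7,2.1,2],[-0.7,2.1,2],[-0.8,2.3,1.9],[-0.8,2.3,1.8]],"rotation":[[0,0,0],[0,0,0],[0,0,0],[0,0,0],[0,0,0],[0,0,0],[0,0,0],[0,0,0],[0,0,0],[0,0,0]]}'
python3 -m jog '{"translation":[[-0.8,2.4,1.6],[-0.8,2.4,1.5],[-0.9,2.6,1.4],[-0.9,2.6,1.3],[-0.9,2.7,1.2],[-0.9,2.7,1],[0,0,0],[0,0,0]],"rotation":[[0,0,0],[0,0,0],[0,0,0],[0,0,0],[0,0,0],[0,0,0],[0,0,0],[0,0,0]]}'
python3 -c "
from h import *
c=cap('scene','scene9.png')
a=cv2.imread('pics/scene9.png')
cv2.imwrite('pics/j9.png',cv2.resize(a[100:340,200:460],(650,600)))"
```

```text
time_s: 9.8
ee_pos: [0.4633, -0.2226, 0.0443]
ee_rot: [-0.0, 0.586, 0.811, 0.0]
wrist_force: [0.9, -0.1, 0.7]
width: 1.002
time_s: 10.47
ee_pos: [0.4583, -0.2079, 0.0523]
ee_rot: [-0.0, 0.586, 0.81, 0.0]
wrist_force: [0.1, -0.7, 0.6]
width: 0.998
```

View pics/j9.png

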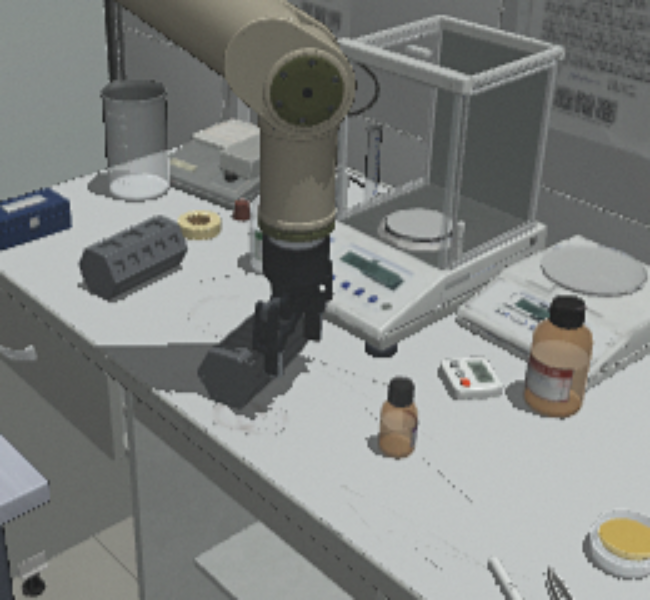

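```bash
python3 -m jog '{"translation":[[3,-9,6],[4,-12,6],[0,0,0],[0,0,0]],"rotation":[[0,0,0],[0,0,0],[0,0,0],[0,0,0]]}'
python3 -c "
from h import *
c=cap('top','top10.png'); rects(c)
c=cap('scene','scene10.png')
a=cv2.imread('pics/top10.png');b=cv2.imread('pics/scene10.png')
cv2.imwrite('pics/j10.png',np.hstack([cv2.resize(a[170:290,270:390],(400,400)),cv2.resize(b[180:280,260:360],(400,400))]))"
```

```text
time_s: 10.85
ee_pos: [0.4655, -0.2304, 0.0647]
ee_rot: [0.001, 0.587, 0.81, -0.0]
wrist_force: [-0.1, 0.3, -0.1]
width: 1.0
p 0.69 c 443 -157  L 144 W 80 yaw 16.8
p 0.65 c 471 146  L 147 W 83 yaw 9.5
```

View pics/j10.png

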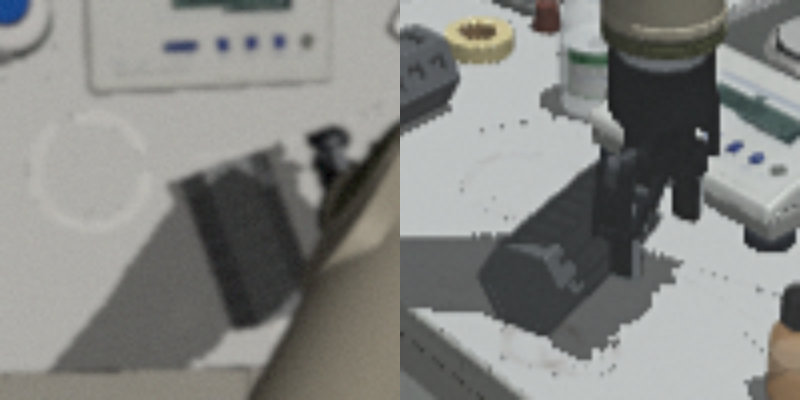

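```bash
python3 -m jog '{"translation":[[0,0,-20],[0,0,-20],[0,0,-3],[-2,6,0],[-2,6,0],[-1.6,5,0],[0,0,0]],"rotation":[[0,0,0],[0,0,0],[0,0,0],[0,0,0],[0,0,0],[0,0,0],[0,0,0]]}'
python3 -m jog '{"translation":[[-0.6,2,0],[0,0,0]],"rotation":[[0,0,0],[0,0,0]]}'
```

```text
time_s: 11.58
ee_pos: [0.46, -0.2105, 0.022]
ee_rot: [0.0, 0.585, 0.811, 0.001]
wrist_force: [0.2, 0.4, 1.2]
width: 1.0
time_s: 11.75
ee_pos: [0.4594, -0.2097, 0.0219]
ee_rot: [0.0, 0.586, 0.811, 0.0]
wrist_force: [-0.3, -0.0, -0.4]
width: 1.001
```

```bash
python3 -m jog '{"translation":[[-0.6,2,0],[-0.3,1,0],[0,0,0]],"rotation":[[0,0,0],[0,0,0],[0,0,0]]}'
python3 -m jog '{"translation":[[-0.5,1.5,0],[0,0,0]],"rotation":[[0,0,0],[0,0,0]]}'
python3 -m jog '{"translation":[[-0.5,1.5,0],[0,0,0]],"rotation":[[0,0,0],[0,0,0]]}'
```

```text
time_s: 12.0
ee_pos: [0.4581, -0.2069, 0.0213]
ee_rot: [-0.0, 0.586, 0.81, 0.0]
wrist_force: [0.5, 0.6, 0.2]
width: 0.996
time_s: 12.17
ee_pos: [0.4576, -0.2055, 0.0212]
ee_rot: [-0.0, 0.586, 0.81, -0.0]
wrist_force: [-0.1, -0.5, 0.3]
width: 0.998
time_s: 12.33
ee_pos: [0.4573, -0.2046, 0.0215]
ee_rot: [0.0, 0.586, 0.81, -0.0]
wrist_force: [0.1, -1.9, 0.1]
width: 1.001
```

Contact. Second roll.

```bash
python3 -m jog '{"translation":[[-0.8,2.3,1.8],[-0.5,1.6,2.5],[-0.6,1.8,2.4],[-0.6,1.8,2.4],[-0.6,2,2.25],[-0.6,2,2.25],[-0.7,2.1,2],[-0.7,2.1,2],[-0.8,2.3,1.9],[-0.8,2.3,1.8]],"rotation":[[0,0,0],[0,0,0],[0,0,0],[0,0,0],[0,0,0],[0,0,0],[0,0,0],[0,0,0],[0,0,0],[0,0,0]]}'
python3 -m jog '{"translation":[[-0.8,2.4,1.6],[-0.8,2.4,1.5],[-0.9,2.6,1.4],[-0.9,2.6,1.3],[-0.9,2.7,1.2],[-0.9,2.7,1],[0,0,0],[0,0,0]],"rotation":[[0,0,0],[0,0,0],[0,0,0],[0,0,0],[0,0,0],[0,0,0],[0,0,0],[0,0,0]]}'
python3 -m jog '{"translation":[[3,-9,6],[4,-12,6],[0,0,0],[0,0,0]],"rotation":[[0,0,0],[0,0,0],[0,0,0],[0,0,0]]}'
python3 -c "
from h import *
c=cap('top','top11.png'); rects(c)
c=cap('scene','scene11.png')
a=cv2.imread('pics/top11.png');b=cv2.imread('pics/scene11.png')
cv2.imwrite('pics/j11.png',np.hstack([cv2.resize(a[170:290,260:380],(400,400)),cv2.resize(b[180:280,260:360],(400,400))]))"
```

```text
time_s: 13.17
ee_pos: [0.4501, -0.1828, 0.0425]
ee_rot: [-0.001, 0.586, 0.811, 0.0]
wrist_force: [-0.4, 0.3, 0.4]
width: 0.996
time_s: 13.83
ee_pos: [0.4453, -0.1682, 0.0506]
ee_rot: [0.0, 0.586, 0.81, 0.0]
wrist_force: [0.1, -0.8, 0.7]
width: 1.0
time_s: 14.17
ee_pos: [0.4526, -0.1906, 0.063]
ee_rot: [0.001, 0.587, 0.81, -0.0]
wrist_force: [-0.2, -0.7, 0.0]
width: 1.001
p 0.78 c 472 147  L 143 W 79 yaw 8.1
p 0.66 c 429 -118  L 143 W 80 yaw 18.1
p 0.18 c 421 376  L 128 W 76 yaw -0.8
```

View pics/j11.png

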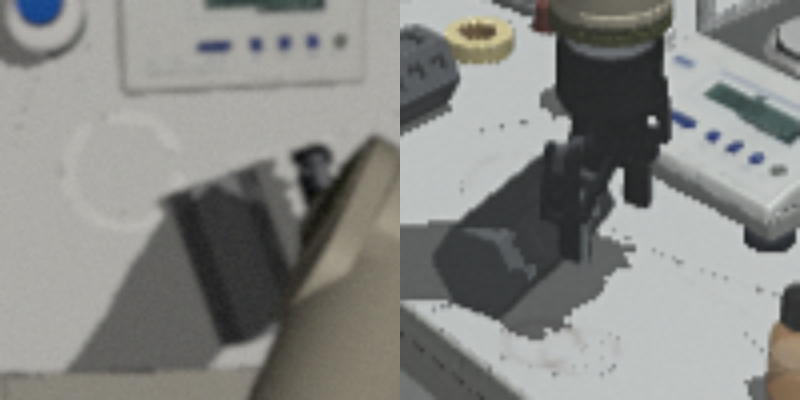

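```bash
python3 -m jog '{"translation":[[0,0,-20],[0,0,-20],[0,0,-1],[-2,6,0],[-2,6,0],[-1.6,5,0],[-1.2,4,0],[0,0,0]],"rotation":[[0,0,0],[0,0,0],[0,0,0],[0,0,0],[0,0,0],[0,0,0],[0,0,0],[0,0,0]]}'
python3 -m jog '{"translation":[[-0.5,1.5,0],[0,0,0]],"rotation":[[0,0,0],[0,0,0]]}'
python3 -m jog '{"translation":[[-0.5,1.5,0],[0,0,0]],"rotation":[[0,0,0],[0,0,0]]}'
```

```text
time_s: 14.98
ee_pos: [0.4457, -0.167, 0.0222]
ee_rot: [0.0, 0.585, 0.811, 0.001]
wrist_force: [0.5, 0.1, 0.1]
width: 1.004
time_s: 15.15
ee_pos: [0.4452, -0.1666, 0.0219]
ee_rot: [0.0, 0.586, 0.81, 0.0]
wrist_force: [0.1, -0.0, 0.4]
width: 0.999
time_s: 15.32
ee_pos: [0.4446, -0.1656, 0.0217]
ee_rot: [0.0, 0.586, 0.81, 0.0]
wrist_force: [0.3, 0.2, 0.3]
width: 1.0
```

```bash
python3 -m jog '{"translation":[[-0.5,1.5,0],[0,0,0]],"rotation":[[0,0,0],[0,0,0]]}'
python3 -m jog '{"translation":[[-0.3,1,0],[0,0,0]],"rotation":[[0,0,0],[0,0,0]]}'
```

```text
time_s: 15.48
ee_pos: [0.4442, -0.1645, 0.0218]
ee_rot: [0.001, 0.586, 0.81, -0.0]
wrist_force: [0.8, -2.9, 0.5]
width: 0.997
time_s: 15.65
ee_pos: [0.4438, -0.1632, 0.0217]
ee_rot: [0.0, 0.586, 0.81, -0.0]
wrist_force: [1.3, -3.1, 1.0]
width: 1.0
```

Contact. Third roll, then retreat upward.

```bash
python3 -m jog '{"translation":[[-0.5,1.6,2.5],[-0.5,1.6,2.5],[-0.6,1.8,2.4],[-0.6,1.8,2.4],[-0.6,2,2.25],[-0.6,2,2.25],[-0.7,2.1,2],[-0.7,2.1,2],[-0.8,2.3,1.9],[-0.8,2.3,1.8]],"rotation":[[0,0,0],[0,0,0],[0,0,0],[0,0,0],[0,0,0],[0,0,0],[0,0,0],[0,0,0],[0,0,0],[0,0,0]]}'
python3 -m jog '{"translation":[[-0.8,2.4,1.6],[-0.8,2.4,1.5],[-0.9,2.6,1.4],[-0.9,2.6,1.3],[-0.9,2.7,1.2],[-0.9,2.7,1],[0,0,0],[0,0,0]],"rotation":[[0,0,0],[0,0,0],[0,0,0],[0,0,0],[0,0,0],[0,0,0],[0,0,0],[0,0,0]]}'
python3 -m jog '{"translation":[[3,-9,6],[4,-12,10],[0,0,30],[0,-10,30],[5,-20,20],[10,-30,20],[10,-30,20],[0,0,0],[0,0,0]],"rotation":[[0,0,0],[0,0,0],[0,0,0],[0,0,0],[0,0,0],[0,0,0],[0,0,0],[0,0,0],[0,0,0]]}'
python3 -c "
from h import *
c=cap('top','top12.png'); rects(c)
for t in ['weight_case','bottle_indicator','bottle_buffer','timer']:
    for r in ctrl.place_of('top',t)[:2]: print(t,round(r['p'],2),ray(c,r['centre'][0]*560,r['centre'][1]*420,0).round(3))
c=cap('scene','scene12.png')
a=cv2.imread('pics/top12.png');b=cv2.imread('pics/scene12.png')
cv2.imwrite('pics/j12.png',np.hstack([cv2.resize(a[150:310,180:340],(400,400)),cv2.resize(b[180:280,230:330],(400,400))]))"
```

```text
time_s: 16.48
ee_pos: [0.4368, -0.1424, 0.0435]
ee_rot: [-0.001, 0.586, 0.811, 0.0]
wrist_force: [-0.2, 0.5, -0.3]
width: 1.004
time_s: 17.15
ee_pos: [0.4321, -0.1277, 0.0516]
ee_rot: [0.0, 0.586, 0.81, 0.0]
wrist_force: [-0.7, 0.2, -0.2]
width: 0.999
time_s: 17.9
ee_pos: [0.4643, -0.2422, 0.1891]
ee_rot: [0.002, 0.588, 0.809, -0.0]
wrist_force: [-0.3, 0.6, -0.2]
width: 1.0
p 0.95 c 415 -77  L 144 W 82 yaw 18.2
p 0.85 c 471 146  L 145 W 81 yaw 8.0
weight_case 0.68 [0.425 0.391 0.   ]
weight_case 0.18 [ 0.619 -0.329  0.   ]
bottle_buffer 0.68 [0.654 0.032 0.   ]
bottle_buffer 0.62 [0.469 0.156 0.   ]
timer 0.72 [ 0.627 -0.327  0.   ]
```

View pics/j12.png

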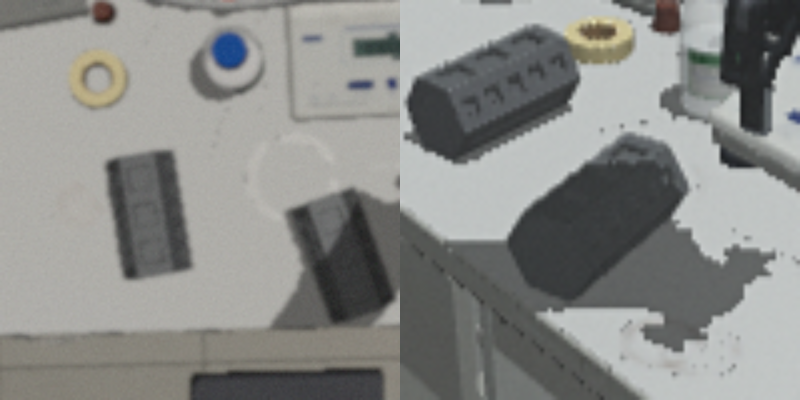

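View pics/scene12.png

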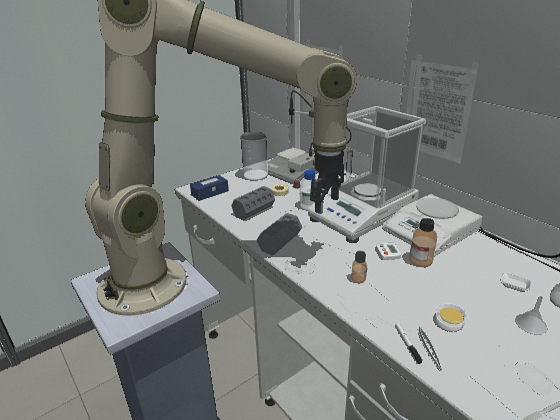

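Block_a is in the arm's shadow, so I'll brighten it to read its top face.

```bash
python3 -c "
import cv2,numpy as np
a=cv2.imread('pics/top12.png')[215:285,290:345];b=cv2.imread('pics/scene12.png')[205:260,250:310]
f=lambda i:np.clip(cv2.resize(i,(390,480),interpolation=cv2.INTER_CUBIC).astype(float)*2.5,0,255).astype(np.uint8)
cv2.imwrite('pics/j13.png',np.hstack([f(a),f(b)]))"
```

```text
(no output)
```

View pics/j13.png

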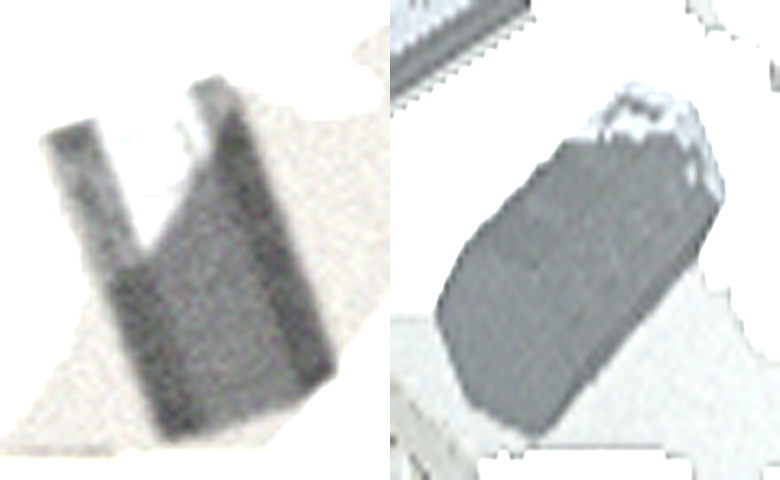

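```bash
python3 -m jog '{"translation":[[0,-25,15],[0,-25,15],[0,-25,10],[0,-25,10],[0,-25,10],[0,-25,10],[0,-25,0],[0,-25,0],[0,0,0]],"rotation":[[0,0,0],[0,0,0],[0,0,0],[0,0,0],[0,0,0],[0,0,0],[0,0,0],[0,0,0],[0,0,0]]}'
python3 -c "
from h import *
c=cap('top','top14.png'); rects(c)
d=cap('scene','scene14.png')
for n,k in (('top',c),('scene',d)):
    for r in ctrl.place_of(n,'block_a_wanted')[:3]: print(n,round(r['p'],2),ray(k,r['centre'][0]*560,r['centre'][1]*420,.07).round(3))
for t in ['weight_case','bottle_indicator','bottle_buffer','timer']:
    for r in ctrl.place_of('scene',t)[:2]: print(t,round(r['p'],2),ray(d,r['centre'][0]*560,r['centre'][1]*420,0).round(3))
a=cv2.imread('pics/top14.png')[215:285,290:345];b=cv2.imread('pics/scene14.png')[205:260,250:310]
f=lambda i:np.clip(cv2.resize(i,(390,480),interpolation=cv2.INTER_CUBIC).astype(float)*1.8,0,255).astype(np.uint8)
cv2.imwrite('pics/j14.png',np.hstack([f(a),f(b)]))"
```

```text
time_s: 19.0
ee_pos: [0.4618, -0.443, 0.2569]
ee_rot: [-0.0, 0.588, 0.809, -0.001]
wrist_force: [-0.9, -0.1, -0.4]
width: 1.0
p 0.73 c 418 -78  L 143 W 79 yaw 17.6
top 0.86 [ 0.424 -0.073  0.07 ]
scene 0.75 [ 0.423 -0.089  0.07 ]
weight_case 0.77 [0.431 0.368 0.   ]
bottle_indicator 0.85 [ 0.475 -0.359  0.   ]
bottle_buffer 0.61 [0.636 0.06  0.   ]
timer 0.81 [ 0.638 -0.341  0.   ]
timer 0.24 [ 0.466 -0.036  0.   ]
```

View pics/j14.png

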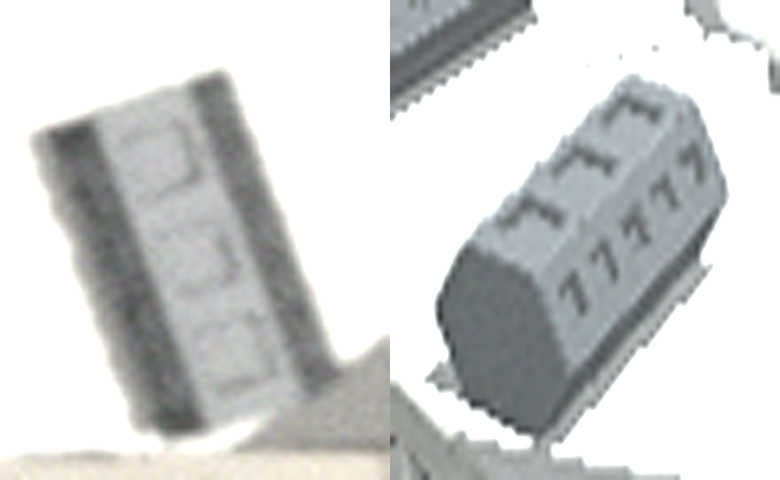

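View pics/scene14.png

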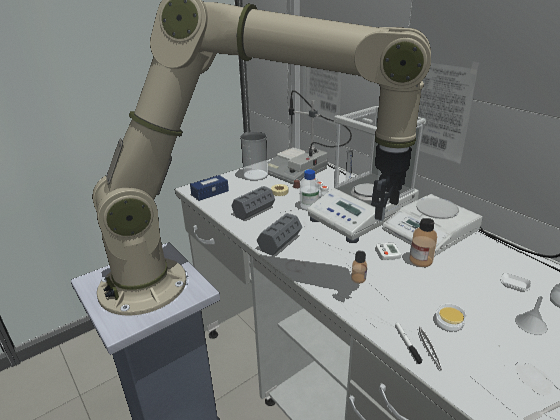

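Both blocks lie flat with the three large pockets on top: block_a is at about (418,-78) mm and block_b at (471,146) mm. The case (209,187), both bottles and the timer are in place, and the gripper hangs clear.

```bash
python3 -c "
from workcell import ctrl
s=ctrl.state(); print(s['time_s'],abs(s['joint_vel']).max()); print(ctrl.close_job())"
```

```text
19.45 0.0032326481952882034
the job is handed in; nothing more can be done
None
```

I rolled both blocks over until the face with three large pockets was on top, and handed the job in at about 19.5 s of the 48 s allowed. It gave no verdict.

- **What I did:** I rolled block_b once to the right and block_a three times to the left. Each time I pushed the long edge at mid-height with both open fingertips, at about 2 to 4 N, and rose with it on an arc.
- **Blocks at the end:** The pictures show both lying flat with the three square pockets up. Block_a is at about (418, -78) mm and block_b at about (471, 146) mm. The last top-camera pass found only block_a. Block_b was measured in the pass before, and was still in place in the last scene picture.
- **Other objects:** In the top camera, the weight case, large bottle and timer came out within about 8 mm of their starting positions. The small bottle was not found in the top camera's final pass. In the scene camera it came out within about 8 mm of its start.
- **Readings that disagreed:** In the scene camera, the weight case (about 25 mm), the large bottle (about 15 mm) and the timer (about 16 mm) came out away from their starting readings. I put this down to network error because the top camera disagreed and nothing had moved in the pictures. The robot never came near the case, the large bottle or the timer.
- **Robot at hand-in:** The gripper was still and well clear of everything, at about 0.26 m height.

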